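Hover the hand-hole cover over the pipe flange

ROBOT

A 6-joint arm with a two-finger parallel gripper is mounted at the origin on the work surface. World frame = base frame: x ahead of the robot, y to its left, z up, the work surface at z = 0. Lengths are in m, angles in degrees, forces in N, time in s.
With the tool pointing down it reaches from about 0.375 to 0.9 m from the base axis. Payload 3.1 kg.
Tool frame: the origin (TCP) lies at the very end of the fingers, on their centre line; the grasp point (between the pads) lies behind it (bot.grip_depth is the z of the grasp point in the tool frame, in m); z points along the fingers, y is the direction in which the jaws open and shut (so a half turn about z gives the same grasp; the last joint's range is limited). The gripper opens to 87 mm and grips with 3 to 60 N. Pads are 19 mm wide; open, the fingers measure 117 mm over their backs; the gripper's body (75 mm by 190 mm) begins 51 mm behind the grasp point.
Start: joints at [63.455, 30.224, 82.088, -0, 67.689, -10.227], TCP at [0.176, 0.6, 0.223] pointing down, gripper open.
Joint ranges: [-176.69, 176.69], [-43.24, 126.21], [12.49, 139.97], [-82, 262], [0, 151.66], [-163.58, 163.58]. Speed limits (degrees/s): [159.86, 159.86, 180, 180, 180, 180].

INTERFACE

Orientations are given as a 3x3 rotation matrix whose columns are the frame's x, y, z axes.
In Python, from rig import bot, vision gives the robot as it stands. The module is installed in compiled form; this text tells all that it offers.
- The arm moves only by the shell command python3 -m jog 'ROWS'. ROWS is JSON, a list of rows, each a list of 3 entries, a list of its own where there are three numbers: the shift along the tool's x, y, z in mm, then the turn, a rotation vector about the tool's x, y, z in degrees, then the closure, from 0 (fully open) to 1 (shut). In form: [[[dx, dy, dz], [wx, wy, wz], fingers], ...]. A call has 1 to 12 rows; each row is the pose to reach, as a shift and turn from the pose commanded when the call began, along the tool's axes at that moment; what a row does not reach only later rows make up. A row lasts 1/12 s, in which the tool goes at most 41.7 mm and 7.16 degrees, less where a joint would pass 70% of its speed; a pose out of reach is approached as far as the arm can. A call with a gripper value outside its range is refused whole. The fingers move at their own pace and stop on an object; the grip force is fixed at half the most. Time passes only in rows, so rows that repeat a pose let the fingers close. It gives the time, the measured TCP pose, the force and the opening at its end, in the units of the state.
- bot.read_state(): the state, without advancing time (a new reading comes with each control period).
- vision.capture(name): name is "scene" or "top" or "wrist"; returns the picture (384x512x3 uint8, red, green, blue); there is no depth.
- vision.camera_info(name): a dict with "intrinsics" (3x3 intrinsics, pixels), "dist" ([k1, k2, p1, p2, k3] as OpenCV has them; the pictures are not rectified), "camera_from_world" (4x4, takes a point from world to camera coordinates); the wrist camera has in their place "mount" (4x4, takes a point from camera to tool coordinates, whose origin is the TCP and whose axes are the flange's). Camera axes: x right, y up, looking along -z (the intrinsics and any distortion apply to the point x, -y, -z); pixel columns grow to the right and rows downward; lengths in m; the calibration is good to about 2 mm. A picture is of the moment at which its call begins: read the wrist's pose just before it. camera_info takes no time and is no camera call.
- bot.hand_in(): hands the job in, once; it reports no verdict.
The state is a dict: "time_s": time; "joint_positions": joint angles; "qvel": joint speeds; "tau": joint torques, N m; "position": TCP position; "tcp_rot": TCP orientation; "force": force on the tool from outside, world axes, zero at the start; "moment": the same for the moment, N m; "opening": opening from 0.0 (shut) to 1.0 (fully open).
Only numpy, scipy, OpenCV 4.12 (cv2) and the standard library are available. Lean on these libraries where they do the work, as an engineer would, in place of code of your own. Each camera call takes 0.05 s, during which the arm holds its last target. There are 200 camera calls.

TASK

Pick up the aluminium cover plate that has four holes by its black handle (not the look-alike with two holes) and lower it, lined up, onto the flange on top of the black pipe until you feel it just touch, gently. Then back it off and finish while still holding it level about 15 mm above the flange face, its four holes lined up with the four threaded holes so that a colleague can slide in the gasket and start the bolts: do not put it down or let go, and leave everything else where it is.

Things in the scene. Friction and masses are not known exactly. Their poses are not given: they have to be found in the camera images.
- cover: the cover to use: loose aluminium plate 130 x 90 x 8 mm (x, y, z), about 0.25 to 0.45 kg, lying flat on the bench, with four 13 mm through holes at x = +-50, y = +-30 mm. Origin at the centre of its underside, z up. A black bridge handle stands on its middle: bar 74 mm along x, 14 mm wide in y, 14 mm tall, from 34 to 48 mm above the underside, on two 12 mm round posts at x = +-29 mm. It may be turned by half a turn: the hole pattern is the same.
- cover_grip (a point): centre of the cover's handle bar, 41 mm above the underside; axes as the cover's; pinch it across y from above
- hole0 (a point): lower mouth of the cover's hole at x = 50, y = 30 mm of the cover, on its underside
- hole1 (a point): lower mouth of the cover's hole at x = -50, y = 30 mm of the cover, on its underside
- hole2 (a point): lower mouth of the cover's hole at x = -50, y = -30 mm of the cover, on its underside
- hole3 (a point): lower mouth of the cover's hole at x = 50, y = -30 mm of the cover, on its underside
- other_cover: the wrong cover: same size, handle and colour, but with only two holes, at x = +-50, y = 0 mm; the two covers may lie in either place. Leave it alone. Origin at the centre of its underside
- stand: fixed blue pipe stand: round foot 130 mm across, 12 mm thick, tube 66 mm across up to 74 mm. Origin at the centre of its underside, on the bench
- pipe: upright black pipe 55 mm across, set in the stand at a height that differs each time and cushioned by a stiff spring: pressed from above it yields straight down by about 0.4 mm per newton after the first 1.5 N, at most 10 mm, and springs back when let go, with a steel flange 130 x 90 x 12 mm (x, y, z) on top, with a 45 mm bore and four 9 mm threaded holes at x = +-50, y = +-30 mm. Origin on the pipe's axis 110 mm below the flange's upper face, z up
- flange_face (a point): centre of the flange's upper face, between 120 and 156 mm above the bench, not pressed; axes as the flange's
- thread0 (a point): mouth of the threaded hole at x = 50, y = 30 mm of the flange, on its upper face
- thread1 (a point): mouth of the threaded hole at x = -50, y = 30 mm of the flange, on its upper face
- thread2 (a point): mouth of the threaded hole at x = -50, y = -30 mm of the flange, on its upper face
- thread3 (a point): mouth of the threaded hole at x = 50, y = -30 mm of the flange, on its upper face
- gasket: loose red gasket frame 130 x 90 x 3 mm on the bench; leave alone. Origin at the centre of its underside
- paste_tin: loose tin 72 mm across, 75 mm tall; leave alone. Origin at the centre of its underside
- spanner: loose steel spanner lying on the bench; leave alone. Origin at its middle
- driver: loose screwdriver with red handle lying on the bench; leave alone. Origin at its middle
- tee: loose black pipe tee, 116 mm by 85 mm, 54 mm tall, lying on the bench; leave alone. Origin under its crossing
- offcut: loose black tube 60 mm across and 80 mm tall, standing; leave alone. Origin at the centre of its underside
- bolt_tray: loose blue tray 100 x 150 x 35 mm of bolts; leave alone. Origin at the centre of its underside
Things that resemble listed ones, but are neither listed nor needed, are in the scene too. What is shaped like the cover but turquoise or yellow is not meant.

How it is judged (in metres and radians):
On the way, in this order (a step that is already met when the one before it is completed fails the run):
1. the four-hole cover is lifted off the bench in the gripper (height (world z) of cover above 0.04 m and contact force between the fingers and cover above 1 N), for 0.1 s.
2. the held cover, lined up within 15 mm, touches the flange (contact force between cover and pipe above 0.5 N and contact force between the fingers and cover above 1 N and horizontal distance between cover and flange_face below 0.015 m), for 0.04 s.
At the end, for the whole second after the job is handed in: the cover is held still in the gripper, touching nothing else, level within 4 degrees, its underside 8 to 22 mm above the flange face and each of its four holes within 3.5 mm sideways of a threaded hole (either way round) (((horizontal distance between hole0 and thread0 below 0.0035 m and horizontal distance between hole1 and thread1 below 0.0035 m and horizontal distance between hole2 and thread2 below 0.0035 m and horizontal distance between hole3 and thread3 below 0.0035 m) or (horizontal distance between hole0 and thread2 below 0.0035 m and horizontal distance between hole1 and thread3 below 0.0035 m and horizontal distance between hole2 and thread0 below 0.0035 m and horizontal distance between hole3 and thread1 below 0.0035 m)) and z of cover in the frame of flange_face between 0.008 and 0.022 m and angle between cover's own z axis and vertical below 0.07 rad and contact force between the fingers and cover above 1 N and contact force between cover and pipe below 0.2 N and linear speed of cover below 0.02 m/s and angular speed of cover below 0.15 rad/s); the arm keeps its last pose, push and grip.
It fails at once if the cover is pressed on the flange with more than 30 N (contact force between cover and pipe above 30 N).
It fails at once if another loose thing on the bench is moved more than 20 mm (distance of any of other_cover, gasket, paste_tin, spanner, driver, tee, offcut, bolt_tray from where it was at the start of the episode above 0.02 m).
It also fails if it takes over 48 s, if anything falls off the work surface, if the arm or the gripper's body presses on something with over 40 N, if the wrist force passes 120 N, or if a joint passes its speed limit or range.

## Working session

There is one attempt and no reset: what is moved stays moved. The work goes in short steps, Python scripts to look and compute and a shell command to move; the robot and the scene stay as the last step left them, time stands still between calls to the robot, and variables do not carry over. Pictures are saved under pics/ and viewed, about 8 in all and at most 12, crops included, and the job is handed in when it is done.

```bash
mkdir -p pics
python3 - <<'E'
from rig import bot, vision
import cv2, numpy as np
s=bot.read_state(); print(s['time_s'],s['position'],np.round(s['tcp_rot'],3).tolist(),s['force'],bot.grip_depth)
for n in ("scene","top","wrist"):
    im=vision.capture(n)[:,:,::-1]; cv2.imwrite(f"pics/{n}0.png",im)
    i=vision.camera_info(n); print(n,{k:np.round(v,4).tolist() for k,v in i.items()})
a=cv2.imread("pics/top0.png");cv2.imwrite("pics/top0x.png",cv2.resize(a,(800,600),interpolation=cv2.INTER_CUBIC))
E
```

```text
0.0 [0.17525322 0.59916029 0.22158945] [[-0.96, 0.281, -0.001], [0.281, 0.96, -0.002], [0.0, -0.002, -1.0]] [-0.37287713  0.20486514 -0.58870572] -0.0187
scene {'intrinsics': [[401.4455, 0.0, 259.8458], [0.0, 401.4455, 189.8345], [0.0, 0.0, 1.0]], 'dist': [0.0044, 0.0, 0.0, 0.0, 0.0], 'camera_from_world': [[-0.4789, 0.8778, -0.0081, 0.2722], [-0.6056, -0.3237, 0.727, 0.2535], [0.6355, 0.3531, 0.6866, -1.6273], [0.0, 0.0, 0.0, 1.0]]}
top {'intrinsics': [[482.4546, 0.0, 259.2625], [0.0, 482.4546, 191.5268], [0.0, 0.0, 1.0]], 'dist': [-0.2073, 0.0, 0.0, 0.0, 0.0], 'camera_from_world': [[-0.0451, -0.999, -0.0002, 0.0243], [0.9743, -0.0441, 0.2209, -0.5625], [-0.2207, 0.0098, 0.9753, -1.3332], [0.0, 0.0, 0.0, 1.0]]}
wrist {'intrinsics': [[292.4428, 0.0, 256.1479], [0.0, 292.4428, 191.391], [0.0, 0.0, 1.0]], 'dist': [-0.069, 0.0, 0.0, 0.0, 0.0], 'mount': [[-0.0003, 0.9689, 0.2473, 0.0661], [1.0, 0.0001, 0.0007, 0.0009], [0.0006, 0.2473, -0.9689, -0.1616], [0.0, 0.0, 0.0, 1.0]]}
```

View pics/top0x.png

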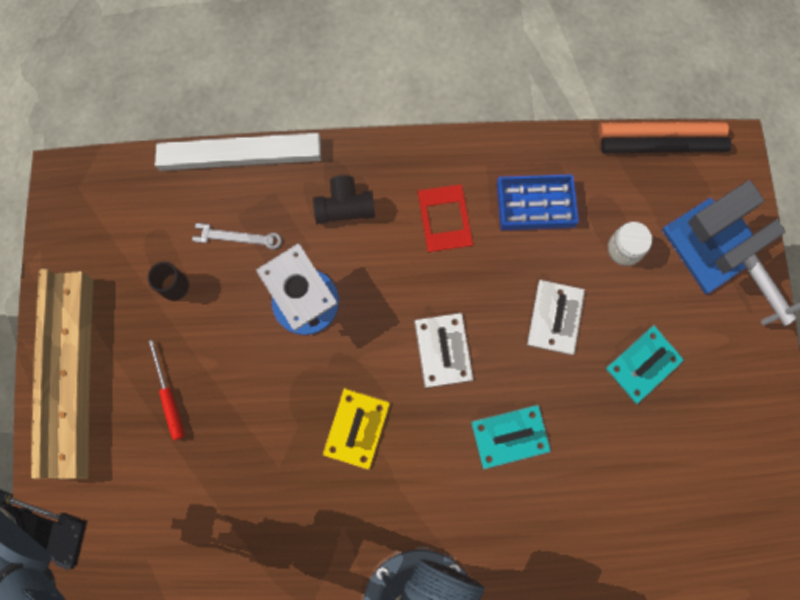

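View pics/scene0.png

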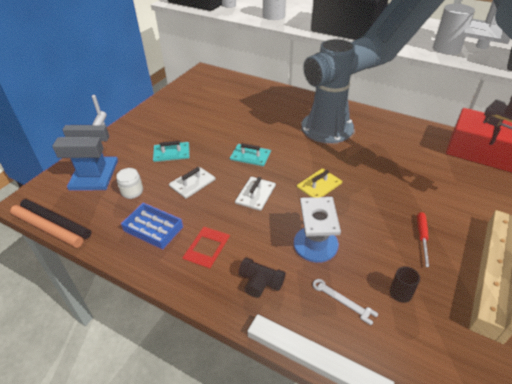

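The top view (scaled) shows two white-grey covers: (443,350), which appears to have four corner holes, and (557,317), which appears to have two holes in the middle. The flange is at (297,286). The turquoise and yellow plates are not meant. I'll confirm with a crop and measure.

```bash
cat > h.py <<'E'
from rig import bot, vision
import cv2, numpy as np
def ray(n,px,T=None):
    """pixels -> origin, directions in world; T = world_from_camera for wrist"""
    i=vision.camera_info(n); K=np.array(i['intrinsics'])
    u=cv2.undistortPoints(np.float64(px).reshape(-1,1,2),K,np.array(i['dist'])).reshape(-1,2)
    if T is None: T=np.linalg.inv(np.array(i['camera_from_world']))
    d=np.c_[u[:,0],-u[:,1],-np.ones(len(u))]@T[:3,:3].T
    return T[:3,3],d
def plane(n,px,z,T=None):
    o,d=ray(n,px,T); return o+d*((z-o[2])/d[:,2])[:,None]
def wristT(s):
    M=np.eye(4);M[:3,:3]=s['tcp_rot'];M[:3,3]=s['position']; return M@np.array(vision.camera_info('wrist')['mount'])
def meet(o1,d1,o2,d2):
    A=np.c_[d1,-d2]; t=np.linalg.lstsq(A,o2-o1,rcond=None)[0]
    p,q=o1+t[0]*d1,o2+t[1]*d2; return (p+q)/2,np.linalg.norm(p-q)
def grey(im,v=130,smax=60):
    h=cv2.cvtColor(im,cv2.COLOR_BGR2HSV); m=((h[:,:,1]<smax)&(h[:,:,2]>v)).astype(np.uint8)
    return m
def blob(m,seed,minA=150,r=50):
    c,_=cv2.findContours(m,cv2.RETR_EXTERNAL,cv2.CHAIN_APPROX_NONE)
    c=[x for x in c if cv2.contourArea(x)>minA]
    c=min(c,key=lambda x:np.hypot(*(np.mean(x[:,0],0)-seed)))
    return cv2.convexHull(c)[:,0].astype(float)
E
python3 - <<'E'
from h import *
im=cv2.imread('pics/top0.png'); m=grey(im)
for nm,s in(('A',(283,224)),('B',(356,203))):
    b=blob(m,s); P=plane('top',b,.008)*1000
    print(nm,len(b),b.mean(0),cv2.minAreaRect(np.float32(P[:,:2])))
b=blob(m,(189,183))
for z in(.12,.138,.156): print(z,cv2.minAreaRect(np.float32(plane('top',b,z)[:,:2]*1000)))
sc=cv2.imread('pics/scene0.png'); c=blob(grey(sc),(320,216))
def quad(b):
    return cv2.boxPoints(cv2.minAreaRect(np.float32(b)))
for z in(.12,.138,.156): print('scene',z,cv2.minAreaRect(np.float32(plane('scene',c,z)[:,:2]*1000)))
for nm,s in(('A',(255,193)),('B',(192,182))):
    e=blob(grey(sc),s);print('scene',nm,cv2.minAreaRect(np.float32(plane('scene',e,.008)[:,:2]*1000)))
a=cv2.resize(im[170:265,160:385],None,fx=3.5,fy=3.5,interpolation=cv2.INTER_CUBIC)
cv2.imwrite('pics/crop1.png',a)
E
```

```text
A 15 [284.         220.53333333] ((474.7945861816406, -69.12992858886719), (132.33282470703125, 93.09294128417969), 6.094033241271973)
B 18 [354.38888889 203.44444444] ((528.4818725585938, -290.9731140136719), (93.6223373413086, 132.69029235839844), 75.01800537109375)
0.12 ((584.1927490234375, 194.5947723388672), (134.8526611328125, 92.96356201171875), 30.88132667541504)
0.138 ((579.6494140625, 192.0817108154297), (132.99200439453125, 91.68084716796875), 30.88133430480957)
0.156 ((575.1060180664062, 189.5687255859375), (131.13134765625, 90.398193359375), 30.881343841552734)
scene 0.12 ((581.9114990234375, 196.78604125976562), (164.7391815185547, 97.32780456542969), 30.661218643188477)
scene 0.138 ((598.16748046875, 201.66307067871094), (161.1018524169922, 95.17882537841797), 30.661230087280273)
scene 0.156 ((614.4234008789062, 206.54000854492188), (157.46449279785156, 93.0299072265625), 30.66122817993164)
scene A ((477.5219421386719, -66.42321014404297), (143.47146606445312, 98.90277099609375), 5.972410678863525)
scene B ((531.3414306640625, -287.5461120605469), (104.88382720947266, 139.06069946289062), 75.03112030029297)
```

View pics/crop1.png

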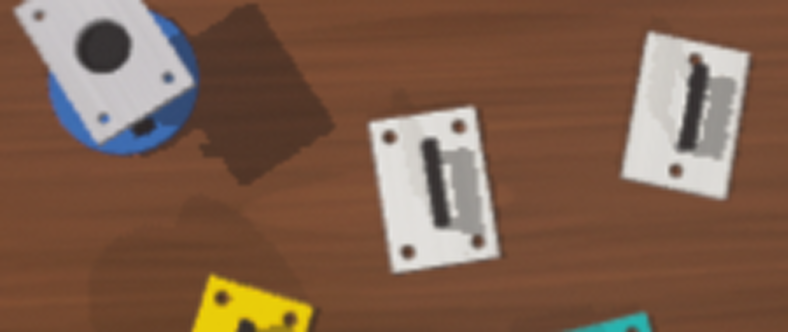

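The crop confirms it: cover A (crop 433,190) has four corner holes, and B (crop 685,115) has two on its centre line. A lies at about (0.475, -0.069) with yaw 6.1°. The flange is near (0.58, 0.19) with yaw 30.9°. Next I work out the moves.

```bash
cat > go.py <<'E'
import sys; from h import *
from scipy.spatial.transform import Rotation as R
def to(pos,yaw,s=None):
    s=s or bot.read_state(); A=np.array(s['tcp_rot'])
    x=np.array([np.cos(np.radians(yaw)),np.sin(np.radians(yaw)),0]); z=np.array([0,0,-1.]); B=np.c_[x,np.cross(z,x),z]
    return np.round(A.T@(np.array(pos)-s['position'])*1000,1).tolist(),np.round(R.from_matrix(A.T@B).as_rotvec(degrees=True),2).tolist()
if __name__=='__main__':
    s=bot.read_state()
    for w in sys.argv[1:]:
        v=[float(t) for t in w.split(',')]; print(w,to(v[:3],v[3],s))
E
python3 go.py 0.42,0.35,0.24,175 0.475,0.0,0.24,186.1 0.475,-0.069,0.20,186.1
```

```text
0.42,0.35,0.24,175 ([-304.9, -170.6, -18.0], [-0.09, -0.02, -11.31])
0.475,0.0,0.24,186.1 ([-456.0, -491.0, -17.5], [-0.09, -0.03, -22.41])
0.475,-0.069,0.20,186.1 ([-475.4, -557.2, 22.6], [-0.09, -0.03, -22.41])
```

```bash
python3 -m jog '[[[-35,-20,-18],[0,0,-2],0],[[-70,-40,-18],[0,0,-4],0],[[-105,-60,-18],[0,0,-6],0],[[-140,-80,-18],[0,0,-8],0],[[-175,-99,-18],[0,0,-9],0],[[-210,-118,-18],[0,0,-10],0],[[-245,-137,-18],[0,0,-10],0],[[-275,-155,-18],[0,0,-11],0],[[-305,-171,-18],[0,0,-11],0],[[-320,-203,-18],[0,0,-12],0],[[-335,-235,-18],[0,0,-13],0],[[-350,-267,-18],[0,0,-14],0]]'
python3 go.py 0.475,0.0,0.24,186.1 0.475,-0.069,0.20,186.1
```

```text
time_s: 1.15
position: [0.4366, 0.2435, 0.2402]
tcp_rot: [[-0.999, 0.04, -0.001], [0.04, 0.999, -0.0], [0.001, -0.0, -1.0]]
force: [0.2, 0.0, 0.4]
opening: 0.999
0.475,0.0,0.24,186.1 ([-48.0, -241.8, 0.2], [-0.01, -0.03, -8.37])
0.475,-0.069,0.20,186.1 ([-50.7, -310.8, 40.2], [-0.01, -0.03, -8.37])
```

Short detour: look at the flange from near with an empty gripper first.

```bash
python3 go.py 0.56,0.19,0.24,210.9
```

```text
0.56,0.19,0.24,210.9 ([-125.4, -48.6, 0.1], [-0.0, -0.04, -33.17])
```

```bash
python3 -m jog '[[[-30,-12,0],[0,0,-7],0],[[-60,-24,0],[0,0,-14],0],[[-90,-36,0],[0,0,-21],0],[[-125,-49,0],[0,0,-28],0],[[-125,-49,0],[0,0,-33.2],0],[[-125,-49,0],[0,0,-33.2],0],[[-125,-49,0],[0,0,-33.2],0],[[-125,-49,0],[0,0,-33.2],0]]'
python3 - <<'E'
from h import *
import pickle
s=bot.read_state(); im=vision.capture('wrist')[:,:,::-1].copy(); cv2.imwrite('pics/wr1.png',im)
pickle.dump(s,open('wr1.pkl','wb')); print(s['position'])
E
```

```text
time_s: 1.82
position: [0.5579, 0.1916, 0.2401]
tcp_rot: [[-0.859, -0.512, -0.002], [-0.512, 0.859, -0.0], [0.002, 0.001, -1.0]]
force: [-0.2, 0.0, 0.0]
opening: 0.996
[0.55791783 0.1915843  0.24013821]
```

View pics/wr1.png

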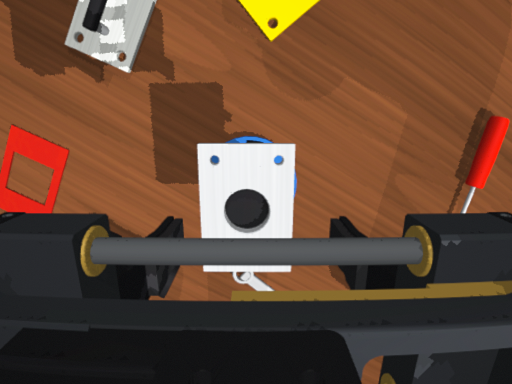

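The wrist view shows the flange with its far edge at row 144 (columns 198–294), thread holes at (214,160) and (278,160), and the bore at (247,208). The gripper bar hides the lower holes. Now the flange pose.

```bash
cat > fl.py <<'E'
from h import *
import pickle
from scipy.optimize import least_squares
def cent(im,p,r,th=150):
    x,y=map(int,p); g=cv2.resize(cv2.cvtColor(im[y-r:y+r+1,x-r:x+r+1],cv2.COLOR_BGR2GRAY),None,fx=8,fy=8,interpolation=cv2.INTER_CUBIC)
    t,m=cv2.threshold(g,0,255,cv2.THRESH_BINARY_INV+cv2.THRESH_OTSU)
    n,l,st,c=cv2.connectedComponentsWithStats(m); k=1+np.argmax(st[1:,4]); return (c[k]+.5)/8-.5+[x-r,y-r]
im=cv2.imread('pics/wr1.png'); s=pickle.load(open('wr1.pkl','rb')); T=wristT(s)
h=[cent(im,(214,160),7),cent(im,(278,160),7)]
tp=cv2.imread('pics/top0.png')
# top view threaded holes, from the crop: (160+x/3.5, 170+y/3.5)
ht=[cent(tp,(160+a/3.5,170+b/3.5),3) for a,b in((38,14),(103,117),(168,76))]
print('px',np.round(h,2).tolist(),np.round(ht,2).tolist())
for z in(.12,.13,.14,.15): 
    P=plane('wrist',h,z,T); w=plane('top',ht,z)
    print(z,'wrist',(P*1000).round(1)[:,:2].tolist(),'sp',np.linalg.norm(P[0]-P[1])*1000,'top',(w*1000).round(1)[:,:2].tolist(),np.linalg.norm(w[1]-w[2])*1000,np.linalg.norm(w[0]-w[1])*1000)
b=blob(grey(im,170,40),(247,200),2000); print(b.min(0),b.max(0))
# width from side edges
e=[]
for y in (170,185,225):
    row=grey(im,170,40)[y]; xs=np.nonzero(row[185:310])[0]+185; e+= [(xs.min()-.5,y),(xs.max()+.5,y)]
for z in(.12,.13,.14,.15):
    P=plane('wrist',e,z,T); print(z,[round(np.linalg.norm(P[i]-P[i+1])*1000,1) for i in(0,2,4)])
E
python3 fl.py
```

```text
px [[214.23, 159.68], [278.51, 159.87]] [[170.58, 173.95], [189.05, 203.31], [207.53, 191.71]]
0.12 wrist [[556.5, 143.1], [524.8, 196.8]] sp 62.31514975485905 top [[612.1, 246.6], [525.4, 195.2], [556.1, 143.0]] 60.48865386620737 100.78116796385572
0.13 wrist [[554.6, 143.7], [524.0, 195.4]] sp 60.104283037837895 top [[609.3, 244.8], [523.3, 193.8], [553.7, 142.0]] 60.02498409189333 100.00863992069131
0.14 wrist [[552.6, 144.2], [523.2, 194.0]] sp 57.893416320816826 top [[606.6, 243.0], [521.3, 192.4], [551.4, 141.0]] 59.561314317579345 99.23611187752712
0.15 wrist [[550.7, 144.7], [522.4, 192.6]] sp 55.682549603795756 top [[603.9, 241.3], [519.2, 191.0], [549.1, 140.0]] 59.09764454326538 98.46358383436285
[197. 144.] [294. 237.]
0.12 [np.float64(93.9), np.float64(94.1), np.float64(94.5)]
0.13 [np.float64(90.6), np.float64(90.8), np.float64(91.1)]
0.14 [np.float64(87.3), np.float64(87.4), np.float64(87.8)]
0.15 [np.float64(83.9), np.float64(84.1), np.float64(84.4)]
```

Flange face z ≈ 0.131 (hole spacing and width agree), yaw ≈ 30.6°, centre ≈ (0.582, 0.1945). The two cameras differ by about 1.7 mm. Next I look at the cover from the same relative tool pose, so that the wrist camera's bias cancels out.

```bash
python3 go.py 0.448,-0.072,0.24,186.1  0.448,-0.072,0.118,186.1
```

```text
0.448,-0.072,0.24,186.1 ([229.6, -170.1, 0.5], [0.03, -0.08, 24.75])
0.448,-0.072,0.118,186.1 ([229.5, -170.2, 122.5], [0.03, -0.08, 24.75])
```

```bash
python3 -m jog '[[[31,-23,0],[0,0,3],0],[[62,-46,0],[0,0,6],0],[[93,-69,0],[0,0,10],0],[[124,-92,0],[0,0,14],0],[[155,-115,15],[0,0,18],0],[[182,-135,35],[0,0,22],0],[[207,-153,55],[0,0,24.7],0],[[229.5,-170,80],[0,0,24.7],0],[[229.5,-170,115],[0,0,24.7],0],[[229.5,-170,122.5],[0,0,24.7],0],[[229.5,-170,122.5],[0,0,24.7],0],[[229.5,-170,122.5],[0,0,24.7],0]]'
python3 - <<'E'
from h import *
import pickle
s=bot.read_state(); im=vision.capture('wrist')[:,:,::-1].copy(); cv2.imwrite('pics/wr2.png',im)
pickle.dump(s,open('wr2.pkl','wb')); print(s['position'],s['tcp_rot'],s['force'])
E
```

```text
time_s: 2.87
position: [0.4498, -0.0716, 0.1186]
tcp_rot: [[-0.994, -0.109, -0.0], [-0.109, 0.994, 0.0], [0.0, 0.0, -1.0]]
force: [-0.2, -0.3, 0.1]
opening: 1.003
[ 0.44979695 -0.07159114  0.1185558 ] [[-9.94066947e-01 -1.08769692e-01 -2.43003993e-04]
 [-1.08769751e-01  9.94066941e-01  2.41684080e-04]
 [ 2.15274333e-04  2.66681639e-04 -9.99999941e-01]] [-0.21730319 -0.33074719  0.14349391]
```

View pics/wr2.png

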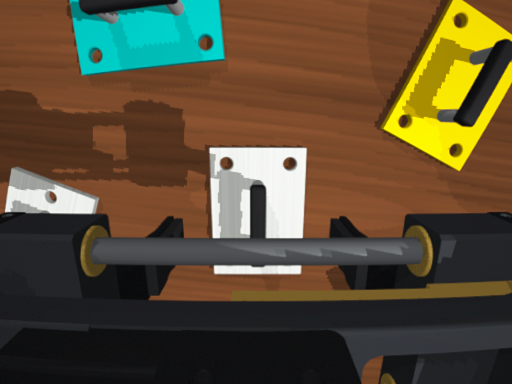

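The cover has holes at (226,163) and (289,163), and its handle runs along column 258. Computing both plates in the tool frame.

```bash
sed -n '/^def cent/,/return/p' fl.py > c.py
python3 - <<'E'
from h import *
exec(open('c.py').read())
import pickle
for n,px,z,rr in(('wr1',((214,160),(278,160)),.131,7),('wr2',((226,163),(289,163)),.008,7)):
    s=pickle.load(open(n+'.pkl','rb')); im=cv2.imread(f'pics/{n}.png'); h=np.array([cent(im,p,rr) for p in px])
    P=plane('wrist',h,z,wristT(s)); v=P[1]-P[0]  # along +-plate y
    yaw=np.degrees(np.arctan2(v[1],v[0]))-90; yaw=(yaw+90)%180-90
    c=P.mean(0)+.05*np.array([np.cos(np.radians(yaw)),np.sin(np.radians(yaw)),0])
    t=np.degrees(np.arctan2(s['tcp_rot'][1][0],s['tcp_rot'][0][0]))%360
    print(n,h.round(2).tolist(),'centre',c.round(4),'yaw',yaw.round(2),'toolyaw',t,'spacing',np.linalg.norm(v))
E
```

```text
wr1 [[214.23, 159.68], [278.51, 159.87]] centre [0.5819 0.1954 0.131 ] yaw 30.58 toolyaw 210.8022600787252 spacing 0.059885014716602805
wr2 [[226.1, 163.2], [289.53, 163.29]] centre [ 0.4757 -0.067   0.008 ] yaw 6.16 toolyaw 186.2444020980383 spacing 0.0595417737309836
```

Wrist and top cameras give the same cover-to-flange displacement (106.3, 262.4 mm), with a shared 2 mm bias in y. I'll grasp at the averaged centre.

```bash
python3 go.py 0.4752,-0.068,0.0225,186.16
```

```text
0.4752,-0.068,0.0225,186.16 ([-24.7, 1.1, 96.8], [-0.05, 0.1, 0.12])
```

```bash
python3 -m jog '[[[-15,1,10],[0,0,0],0],[[-25,1,25],[0,0,0],0],[[-25,1,45],[0,0,0],0],[[-25,1,65],[0,0,0],0],[[-25,1,80],[0,0,0],0],[[-25,1,90],[0,0,0],0],[[-25,1,96],[0,0,0],0],[[-25,1,96],[0,0,0],0],[[-25,1,96],[0,0,0],0.4],[[-25,1,96],[0,0,0],0.7],[[-25,1,96],[0,0,0],1],[[-25,1,96],[0,0,0],1]]'
python3 -m jog '[[[0,0,0],[0,0,0],1],[[0,0,0],[0,0,0],1],[[0,0,0],[0,0,0],1],[[0,0,0],[0,0,0],1]]'
python3 -c "
from h import *
s=bot.read_state();print(s['position'],s['force'],s['opening'],s['moment'])"
```

```text
time_s: 3.92
position: [0.4748, -0.069, 0.0228]
tcp_rot: [[-0.994, -0.108, 0.001], [-0.108, 0.994, -0.001], [-0.001, -0.001, -1.0]]
force: [-0.5, -0.4, 0.1]
opening: 0.78
time_s: 4.25
position: [0.4744, -0.0689, 0.0221]
tcp_rot: [[-0.994, -0.108, 0.0], [-0.108, 0.994, -0.0], [-0.0, -0.0, -1.0]]
force: [-0.0, 0.0, 0.0]
opening: 0.473
[ 0.47442876 -0.06886653  0.0221144 ] [-0.02496877  0.01285107  0.00363158] 0.47348077406615524 [ 0.02825756 -0.0066187   0.0248405 ]
```

```bash
python3 -m jog '[[[0,0,0],[0,0,0],1],[[0,0,0],[0,0,0],1],[[0,0,0],[0,0,0],1],[[0,0,0],[0,0,0],1],[[0,0,0],[0,0,0],1],[[0,0,0],[0,0,0],1],[[0,0,0],[0,0,0],1],[[0,0,0],[0,0,0],1]]'
python3 go.py 0.4744,-0.0689,0.0221,186.16
```

```text
time_s: 4.92
position: [0.4742, -0.0686, 0.022]
tcp_rot: [[-0.994, -0.108, -0.0], [-0.108, 0.994, 0.0], [0.0, 0.0, -1.0]]
force: [-0.5, 0.6, -0.4]
opening: 0.154
0.4744,-0.0689,0.0221,186.16 ([-0.1, -0.3, -0.1], [0.02, -0.02, 0.02])
```

Gripped. The opening of 0.154 matches the 14 mm bar. Lifting.

```bash
python3 -m jog '[[[0,0,-5],[0,0,0],1],[[0,0,-15],[0,0,0],1],[[0,0,-35],[0,0,0],1],[[0,0,-60],[0,0,0],1],[[0,0,-90],[0,0,0],1],[[0,0,-120],[0,0,0],1],[[0,0,-150],[0,0,0],1],[[0,0,-180],[0,0,0],1],[[0,0,-195],[0,0,0],1],[[0,0,-200],[0,0,0],1],[[0,0,-200],[0,0,0],1],[[0,0,-200],[0,0,0],1]]'
python3 - <<'E'
from h import *
import pickle
s=bot.read_state(); im=vision.capture('wrist')[:,:,::-1].copy(); cv2.imwrite('pics/wr3.png',im)
pickle.dump(s,open('wr3.pkl','wb')); print(s['position'],s['force'],s['moment'])
E
python3 go.py 0.5804,0.194,0.2220,210.58
```

```text
time_s: 5.92
position: [0.4733, -0.0684, 0.2215]
tcp_rot: [[-0.994, -0.108, -0.002], [-0.108, 0.994, 0.001], [0.002, 0.001, -1.0]]
force: [-0.5, 0.2, -4.1]
opening: 0.16
[ 0.47330153 -0.06844835  0.22146798] [-0.45882128  0.19243405 -4.13193197] [ 0.06290358  0.0713402  -0.01633188]
0.5804,0.194,0.2220,210.58 ([-135.0, 249.2, -1.2], [0.12, -0.15, -24.4])
```

View pics/wr3.png

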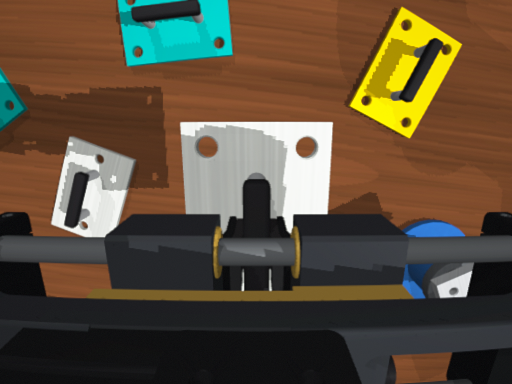

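The cover hangs level with no visible slip. The holes are at (206,147) and (306,147), and the weight is about 4.1 N. Measuring its pose in the tool frame.

```bash
cat > held.py <<'E'
from h import *
import pickle,sys
def centS(im,p,r):
    x,y=map(int,p); g=cv2.resize(cv2.cvtColor(im[y-r:y+r+1,x-r:x+r+1],cv2.COLOR_BGR2HSV)[:,:,1],None,fx=8,fy=8,interpolation=cv2.INTER_LINEAR)
    t,m=cv2.threshold(g,0,255,cv2.THRESH_BINARY+cv2.THRESH_OTSU)
    n,l,st,c=cv2.connectedComponentsWithStats(m); k=1+np.argmax(st[1:,4]); return (c[k]+.5)/8-.5+[x-r,y-r], st[k]/8
def held(n,px,zoff,r=16,f=centS):
    s=pickle.load(open(n+'.pkl','rb')); im=cv2.imread(f'pics/{n}.png')
    h=[];
    for p in px:
        c,st=f(im,p,r); h.append(c); print('hole',c.round(2),st.round(1))
    M=wristT(s); P=plane('wrist',h,s['position'][2]+zoff,M); v=P[1]-P[0]
    yaw=np.degrees(np.arctan2(v[1],v[0]))-90; yaw=(yaw+90)%180-90
    c=P.mean(0)+.05*np.array([np.cos(np.radians(yaw)),np.sin(np.radians(yaw)),0])
    t=np.degrees(np.arctan2(s['tcp_rot'][1][0],s['tcp_rot'][0][0]))%360
    q=np.array(s['tcp_rot']).T@(c-s['position'])
    print(n,'tool mm',(q*1000).round(2),'yaw-toolyaw',round(yaw-t+180,2),'spacing',np.linalg.norm(v)*1000,'world',c.round(4))
if __name__=='__main__':
    held('wr3',((206,147),(306,147)),-.0143)
    held('wr1',((214,160),(278,160)),.131-.24014,7)
    held('wr2',((226,163),(289,163)),.008-.11856,7)
E
python3 held.py
```

```text
hole [207.42 146.46] [   8.4    6.    19.    19.9 2365.6]
hole [304.92 146.56] [   6.1    6.2   18.6   19.6 2266. ]
wr3 tool mm [-1.24  0.23 14.3 ] yaw-toolyaw -0.07 spacing 58.471262499404375 world [ 0.4745 -0.0681  0.2072]
hole [214.55 159.  ] [  4.2   2.8   7.5   7.5 351.4]
hole [277.78 159.07] [  3.    2.6   8.5   7.9 414.6]
wr1 tool mm [-22.1   -9.19 109.09] yaw-toolyaw -0.11 spacing 58.86948056316073 world [0.5814 0.195  0.131 ]
hole [225.91 162.86] [  1.8   1.6  11.4  11.4 815.2]
hole [288.85 163.01] [  1.6   1.9  11.5  11.2 802.4]
wr2 tool mm [-25.98   1.24 110.55] yaw-toolyaw -0.15 spacing 59.073355967944686 world [ 0.4755 -0.0675  0.008 ]
```

```bash
python3 -m jog '[[[-8,14,0],[0,0,-1],1],[[-20,38,0],[0,0,-4],1],[[-36,66,0],[0,0,-7],1],[[-52,96,0],[0,0,-10],1],[[-68,126,0],[0,0,-13],1],[[-84,156,0],[0,0,-16],1],[[-100,184,0],[0,0,-19],1],[[-114,210,0],[0,0,-21.5],1],[[-126,232,0],[0,0,-23.5],1],[[-132,244,0],[0,0,-24.4],1],[[-135,249.2,0],[0,0,-24.4],1],[[-135,249.2,0],[0,0,-24.4],1]]'
python3 -m jog '[[[0,0,20],[0,0,0],1],[[0,0,35],[0,0,0],1],[[0,0,42],[0,0,0],1],[[0,0,45],[0,0,0],1],[[0,0,45],[0,0,0],1],[[0,0,45],[0,0,0],1]]'
python3 - <<'E'
from h import *
import pickle
s=bot.read_state(); pickle.dump(s,open('wr4.pkl','wb'));print(s['position'],s['force'],s['opening'])
for n in('wrist','top','scene'): cv2.imwrite(f'pics/{n}4.png',vision.capture(n)[:,:,::-1])
t=cv2.imread('pics/top4.png')[130:240,130:250]; c=cv2.imread('pics/scene4.png')[150:270,265:385]
o=np.hstack([cv2.resize(a,(400,400),interpolation=cv2.INTER_CUBIC) for a in(t,c)]); cv2.imwrite('pics/c4.png',o)
E
python3 go.py 0.5805,0.19385,0.1770,210.65
```

```text
time_s: 6.97
position: [0.5811, 0.1939, 0.2203]
tcp_rot: [[-0.86, -0.509, -0.003], [-0.509, 0.861, -0.001], [0.003, 0.001, -1.0]]
force: [-0.2, -1.1, -3.5]
opening: 0.156
time_s: 7.47
position: [0.5822, 0.1928, 0.1776]
tcp_rot: [[-0.861, -0.508, 0.001], [-0.508, 0.861, -0.0], [-0.001, -0.0, -1.0]]
force: [0.4, 0.5, -4.5]
opening: 0.158
[0.58217393 0.19276039 0.17756737] [ 0.38182224  0.46683799 -4.53860305] 0.15808804519865144
0.5805,0.19385,0.1770,210.65 ([1.5, 1.4, 1.1], [-0.05, 0.11, -0.09])
```

View pics/c4.png

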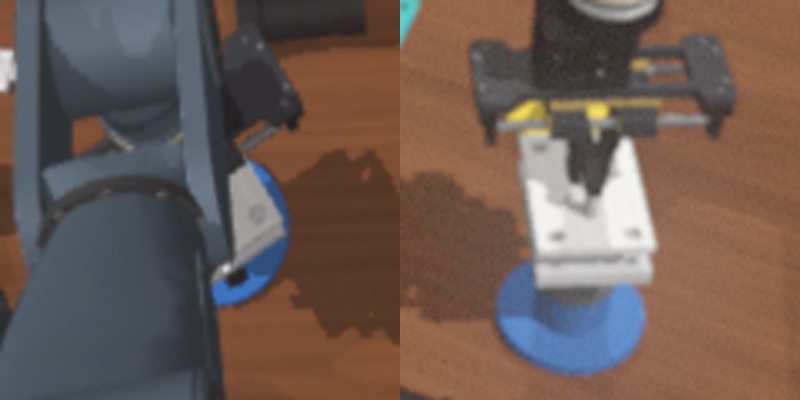

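```bash
cp pics/wrist4.png pics/wr4.png; ls pics
```

```text
c4.png
crop1.png
scene0.png
scene4.png
top0.png
top0x.png
top4.png
wr1.png
wr2.png
wr3.png
wr4.png
wrist0.png
wrist4.png
```

View pics/wrist4.png

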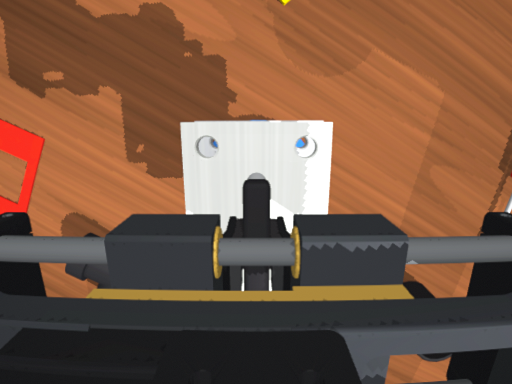

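The scene view shows the cover above the flange. The wrist view shows the flange threads through the cover holes as blue spots at (211,143) and (299,142). I'll correct the lateral error (about 1.5 mm), descend to about 7 mm above the face and look through the holes.

```bash
python3 -m jog '[[[1,1,4],[0,0,0],1],[[1.5,1.4,9],[0,0,0],1],[[1.5,1.4,14],[0,0,0],1],[[1.5,1.4,17],[0,0,0],1],[[1.5,1.4,17],[0,0,0],1],[[1.5,1.4,17],[0,0,0],1],[[1.5,1.4,17],[0,0,0],1],[[1.5,1.4,17],[0,0,0],1]]'
python3 - <<'E'
from h import *
import pickle
P=[bot.read_state()]; 
s=P[0]; pickle.dump(s,open('wr5.pkl','wb'));print(s['position'],s['force'],s['opening'])
im=vision.capture('wrist')[:,:,::-1]; cv2.imwrite('pics/wr5.png',im); s=bot.read_state(); print(s['position'])
o=np.hstack([cv2.resize(im[130:165,x:x+40],(400,350),interpolation=cv2.INTER_NEAREST) for x in(187,285)]); cv2.imwrite('pics/c5.png',o)
E
python3 go.py 0.5805,0.19385,0.1600,210.65
```

```text
time_s: 8.28
position: [0.58, 0.194, 0.1602]
tcp_rot: [[-0.861, -0.509, 0.0], [-0.509, 0.861, 0.0], [-0.0, -0.0, -1.0]]
force: [0.3, -0.2, -3.9]
opening: 0.154
[0.58003277 0.1939831  0.16021671] [ 0.28749321 -0.23248947 -3.89846769] 0.15392142269313744
[0.57999769 0.19396222 0.16025463]
0.5805,0.19385,0.1600,210.65 ([-0.4, -0.4, 0.3], [-0.01, 0.03, -0.07])
```

View pics/c5.png

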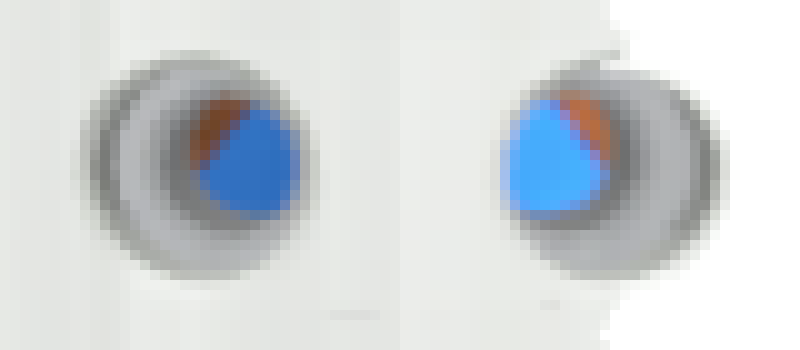

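Run:
```python
from h import *
import pickle
s=pickle.load(open('wr5.pkl','rb')); T=np.linalg.inv(wristT(s)); i=vision.camera_info('wrist');K=i['intrinsics'];D=i['dist']
R=np.array(s['tcp_rot']);t=np.array(s['position'])
def pr(P):
    p=T[:3,:3]@P+T[:3,3]; q=np.array([p[0],-p[1],-p[2]]); return cv2.projectPoints(q.reshape(1,3),np.zeros(3),np.zeros(3),np.array(K),np.array(D))[0].ravel()
def crop(p): return ((p+.5-[187,130])*10).round(0) if p[0]<250 else ((p+.5-[285,130])*10+[400,0]).round(0)
for sg in(-1,1):
  # cover top-mouth ring and thread rings, if lined up perfectly with cover at tool x=-1.24
  for nm,zz,r in(('cover top',.0223-.008,6.5e-3),('thread mouth',t[2]-.131,4.5e-3),('thread bottom',t[2]-.119,4.5e-3)):
    c=np.array([-.00124+.05,sg*.03,zz]); 
    ext=[crop(pr(t+R@(c+r*np.array(d)))) for d in((0,0,0),(0,-1,0),(0,1,0),(1,0,0),(-1,0,0))]
    print(sg,nm,'centre',ext[0],'x',ext[1][0],ext[2][0],'y',ext[3][1],ext[4][1])
```

```text
-1 cover top centre [201. 170.] x 93.0 309.0 y 61.0 278.0
-1 thread mouth centre [239. 148.] x 170.0 308.0 y 78.0 217.0
-1 thread bottom centre [265. 132.] x 200.0 331.0 y 66.0 198.0
1 cover top centre [622. 170.] x 514.0 730.0 y 61.0 278.0
1 thread mouth centre [583. 148.] x 514.0 652.0 y 78.0 217.0
1 thread bottom centre [556. 132.] x 491.0 622.0 y 66.0 198.0
```

Looking through the holes: no error across (tool y), and along the plate the threads lie about 1.4 mm towards tool −x. I'll correct by that and descend to about 2.5 mm above the face.

```bash
python3 -m jog '[[[-0.7,0,1],[0,0,0],1],[[-1.4,0,2],[0,0,0],1],[[-1.4,0,3],[0,0,0],1],[[-1.4,0,4],[0,0,0],1],[[-1.4,0,4.5],[0,0,0],1],[[-1.4,0,4.5],[0,0,0],1]]'
python3 -m jog '[[[0,0,0.4],[0,0,0],1],[[0,0,0.8],[0,0,0],1],[[0,0,1.2],[0,0,0],1],[[0,0,1.2],[0,0,0],1]]'
```

```text
time_s: 8.83
position: [0.5808, 0.1946, 0.1553]
tcp_rot: [[-0.861, -0.509, -0.0], [-0.509, 0.861, -0.0], [0.0, 0.0, -1.0]]
force: [-0.3, 0.5, -4.2]
opening: 0.155
time_s: 9.17
position: [0.5809, 0.1946, 0.1543]
tcp_rot: [[-0.861, -0.509, -0.0], [-0.509, 0.861, -0.0], [0.0, 0.0, -1.0]]
force: [0.6, -0.2, -3.8]
opening: 0.158
```

```bash
for k in 1 2 3; do echo; done; python3 -m jog '[[[0,0,0.4],[0,0,0],1],[[0,0,0.8],[0,0,0],1],[[0,0,0.8],[0,0,0],1]]' | grep -E 'pos|force'
python3 -m jog '[[[0,0,0.4],[0,0,0],1],[[0,0,0.8],[0,0,0],1],[[0,0,0.8],[0,0,0],1]]' | grep -E 'pos|force'
```

```text
position: [0.5811, 0.1946, 0.1538]
force: [-0.4, -0.7, -3.0]
position: [0.581, 0.1947, 0.1531]
force: [-1.6, 0.1, -1.1]
```

```bash
python3 -m jog '[[[0,0,0.4],[0,0,0],1],[[0,0,0.4],[0,0,0],1],[[0,0,0.4],[0,0,0],1]]' | grep -E 'pos|force'
python3 -m jog '[[[0,0,0],[0,0,0],1],[[0,0,0],[0,0,0],1]]' | grep -E 'pos|force|open'
```

```text
position: [0.5811, 0.1946, 0.1526]
force: [-1.3, -0.7, 1.3]
position: [0.5811, 0.1947, 0.1525]
force: [-0.7, 0.5, 0.5]
opening: 0.155
```

Firm but gentle contact: about 4.7 N, and it holds steady. Contact began at TCP z ≈ 0.1538. Backing off to 15 mm above the face.

```bash
python3 -m jog '[[[0,0,-1],[0,0,0],1],[[0,0,-3],[0,0,0],1],[[0,0,-6],[0,0,0],1],[[0,0,-9],[0,0,0],1],[[0,0,-12],[0,0,0],1],[[0,0,-15],[0,0,0],1],[[0,0,-16.2],[0,0,0],1],[[0,0,-16.2],[0,0,0],1],[[0,0,-16.2],[0,0,0],1],[[0,0,-16.2],[0,0,0],1]]'
python3 - <<'E'
from h import *
import pickle
s=bot.read_state(); pickle.dump(s,open('wr6.pkl','wb'));print(s['position'],s['force'])
im=vision.capture('wrist')[:,:,::-1]; sc=vision.capture('scene')[:,:,::-1]; cv2.imwrite('pics/wr6.png',im);cv2.imwrite('pics/scene6.png',sc)
o=np.hstack([cv2.resize(im[130:165,x:x+40],(400,350),interpolation=cv2.INTER_NEAREST) for x in(187,285)])
o=np.vstack([o,cv2.resize(sc[185:245,290:410][:, :],(800,400),interpolation=cv2.INTER_CUBIC)[:250]]); cv2.imwrite('pics/c6.png',o)
T=np.linalg.inv(wristT(s)); i=vision.camera_info('wrist');K=i['intrinsics'];D=i['dist']
R=np.array(s['tcp_rot']);t=np.array(s['position'])
def pr(P):
    p=T[:3,:3]@P+T[:3,3]; q=np.array([p[0],-p[1],-p[2]]); return cv2.projectPoints(q.reshape(1,3),np.zeros(3),np.zeros(3),np.array(K),np.array(D))[0].ravel()
def crop(p): return ((p+.5-[187,130])*10).round(0) if p[0]<250 else ((p+.5-[285,130])*10+[400,0]).round(0)
f=t[2]-.1538+.0223
for sg in(-1,1):
  for nm,zz,r in(('cover top',.0143,6.5e-3),('cover low',.0223,6.5e-3),('thread mouth',f,4.5e-3),('thread bottom',f+.012,4.5e-3)):
    c=np.array([-.00124+.05,sg*.03,zz]); 
    ext=[crop(pr(t+R@(c+r*np.array(d)))) for d in((0,-1,0),(0,1,0),(1,0,0),(-1,0,0))]
    print(sg,nm,'x',ext[0][0],ext[1][0],'y',ext[2][1],ext[3][1])
E
```

```text
time_s: 10.92
position: [0.5808, 0.1946, 0.1684]
tcp_rot: [[-0.861, -0.509, -0.0], [-0.509, 0.861, -0.0], [0.0, 0.0, -1.0]]
force: [-0.5, -0.4, -4.4]
opening: 0.159
[0.58084124 0.19463052 0.1684469 ] [-0.53087299 -0.4487383  -4.39793799]
-1 cover top x 93.0 309.0 y 61.0 278.0
-1 cover low x 119.0 326.0 y 53.0 261.0
-1 thread mouth x 190.0 323.0 y 70.0 204.0
-1 thread bottom x 218.0 344.0 y 59.0 186.0
1 cover top x 514.0 730.0 y 61.0 278.0
1 cover low x 497.0 704.0 y 53.0 261.0
1 thread mouth x 499.0 632.0 y 70.0 204.0
1 thread bottom x 478.0 603.0 y 59.0 186.0
```

View pics/c6.png

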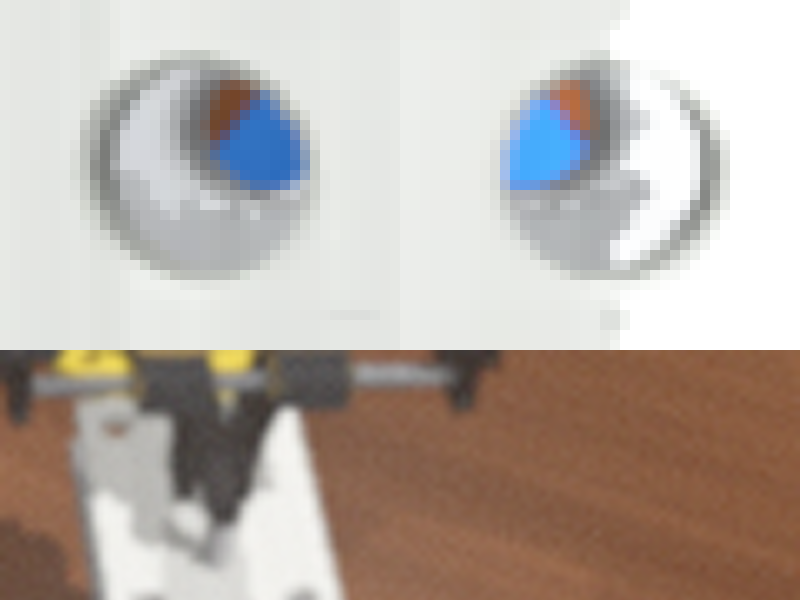

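The thread openings now sit symmetrically: about 0.6 mm residual along the plate and none across. The gap is about 14.7 mm and the force is back to the bare weight (−4.4 N). Handing in.

```bash
python3 -c "
from rig import bot
s=bot.read_state();print(s['time_s'],abs(s['qvel']).max(),s['force'],s['opening']);print(bot.hand_in())"
```

```text
11.0167 0.07236646668625854 [ 0.10181101  0.25342987 -4.37874431] 0.15752019506122078
the job is handed in; nothing more can be done
None
```

I picked up the four-hole cover by its handle and lowered it onto the flange until it touched, at about 5 N. I then backed it off and handed in at 11.0 s of the 48 s, still holding it over the flange.

**Last checks:**
- **Gap:** the underside is about 14.7 mm above the flange face, judged from where contact began.
- **Level:** the tool was within about 0.1° of vertical. The cover looked unchanged in the jaws after the touch; I did not measure its own tilt.
- **Holes:** seen through the two visible cover holes, they line up with the threads to about 0.6 mm lengthwise and 0 across. The gripper hid the other two.
- **Grip:** the force was back to the cover's own weight (about 4.4 N), the jaws held the bar, and the arm was almost still.

**Disagreements:**
- The top and wrist cameras disagreed by about 2 mm in y. Both gave the same cover-to-flange offset, so the bias cancelled.
- My first position over the flange was about 1.4 mm off lengthwise. The view through the holes showed this, and I corrected it before touching.

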